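# Load the hand coder and hold it ready over the carton

### The arm

A 6-joint arm with a two-finger parallel gripper is mounted at the origin on the work surface. World frame = base frame: x ahead of the robot, y to its left, z up, the work surface at z = 0. Lengths are in m, angles in degrees, forces in N, time in s.
With the tool pointing down it reaches from about 0.375 to 0.9 m from the base axis. Payload 3.1 kg.
Tool frame: the origin (TCP) lies at the very end of the fingers, on their centre line; the grasp point (between the pads) lies 19 mm behind it; z points along the fingers, y is the direction in which the jaws open and shut (so a half turn about z gives the same grasp; the last joint's range is limited). The gripper opens to 87 mm and grips with 3 to 60 N. Pads are 19 mm wide; open, the fingers measure 117 mm over their backs; the gripper's body (75 mm by 190 mm) begins 51 mm behind the grasp point.
Start: joints at [64.257, 30.224, 82.088, -0, 67.689, -10.227], TCP at [0.167, 0.602, 0.193] pointing down, gripper open.
Joint ranges: [-176.69, 176.69], [-43.24, 126.21], [12.49, 139.97], [-82, 262], [0, 151.66], [-163.58, 163.58]. Speed limits (degrees/s): [159.86, 159.86, 180, 180, 180, 180].

### API

Orientations are given as a 3x3 rotation matrix whose columns are the frame's x, y, z axes.
In Python, from rig import readout, capture, camera_model, bot, spot_in, regions_of gives the robot as it stands.
- The arm moves only by the tool send_rows, never from a script. Its argument "moves" is a list that holds one entry, the list of rows, each a list of 7 numbers: the turn, a rotation vector about the tool's x, y, z in degrees, then the shift along the tool's x, y, z in cm, then the opening, from -1 (shut) to 1 (fully open). A call has exactly 5 rows; each row shifts and turns the commanded pose from where the row before left it, along the tool's axes as they then stand; what a row does not reach is not made up. A row lasts 1/10 s, in which the tool goes at most 50 mm and 8.59 degrees, less where a joint would pass 70% of its speed; a pose out of reach is approached as far as the arm can. A call with a gripper value outside its range is refused whole. The fingers move at their own pace and stop on an object; the grip force is fixed at half the most. Time passes only in rows, so rows that do not move let the fingers close, or fill a call up. It gives the time, the measured TCP pose, the force and the opening at its end, in the units of the state.
- readout.read_state(): the state, without advancing time (a new reading comes with each control period).
- capture(name): name is "scene" or "top" or "wrist"; returns the picture (420x560x3 uint8, blue, green, red); there is no depth.
- camera_model(name): a dict with "camera_matrix" (3x3 intrinsics, pixels), "pose" (4x4, takes a point from camera to world coordinates). Camera axes: x right, y up, looking along -z (the intrinsics and any distortion apply to the point x, -y, -z); pixel columns grow to the right and rows downward; lengths in m; the calibration is good to about 2 mm. The wrist camera is an equidistant fisheye: a pixel r from the principal point sees the ray r / f radians off the axis. A picture is of the moment at which its call begins: read the wrist's pose just before it. camera_model takes no time and is no camera call; for the wrist camera it gives the pose at the moment of the call.
- bot.hand_in(): hands the job in, once; it reports no verdict.
Trained networks look in the newest picture that a camera, given by its name, has taken for a name from the list of things; names that differ only in an ending like _2 or _b are one class to them, and where a whole thing is asked for, a point or a joint stands for the part that bears it (a point fixed in the world has none). Each returns a list of dicts, best first, with "p" (0 to 1); they miss things now and then, are a little off and sometimes report something else, mostly with a low value. They report only what shows in the picture. A call takes as long as a camera call. They do not tell look-alikes from the thing itself.
- spot_in(camera, thing): "location" ([x, y, z] in m, in world coordinates, good to about 4 mm: the middle of the surface that is visible of it).
- regions_of(camera, thing): "mask" (420x560 bool, what is visible of it).
The state is a dict: "time_s": time; "joint_positions": joint angles; "qvel": joint speeds; "tau": joint torques, N m; "position": TCP position; "tcp_rot": TCP orientation; "force": force on the tool from outside, world axes, zero at the start; "moment": the same for the moment, N m; "opening": opening from 0.0 (shut) to 1.0 (fully open).
Only numpy, scipy, OpenCV 4.12 (cv2) and the standard library are available. Lean on these libraries where they do the work, as an engineer would, in place of code of your own. Each camera call takes 0.05 s, during which the arm holds its last target. There are 200 camera calls.

### The job

Push the black ink cartridge (not the cyan one) fully home in the hand coder's bay while the coder sits in its dock. Then lift the coder by its handle, carry it over the tops of the ink bottles and hold it level over the carton, nozzle centred over the black start bar and about 1 cm up, its long side along the white print panel, ready to print. Never touch the carton with the coder, leave carton, bottles and cyan cartridge where they are, and finish while still holding the coder there.

Things in the scene. Friction and masses are not known exactly. Their poses are not given: they have to be found in the camera images.
- cart_black_center (a point): Black cartridge, upright slab 24 mm thick (x), 66 wide (y), 80 high (z), 0.1 kg, all black top. Point: its centre, half-way up. Lowest 8 mm: a grey nose 18 x 40 mm. It stands loose in a pocket of the stand, its top 84 mm above the bench. Grip it across the 24 mm, in its upper 35 mm: the lower part goes into the coder.
- cart_cyan_center (a point): Cyan cartridge, a bystander: same shape, bright cyan top and cyan band. It stands in the other pocket, end to end with the black one (78.6 mm between centres along their y; which pocket holds which varies). Point: its centre, half-way up.
- stand: Fixed stand with two pockets, 168 mm (x) by 52 mm (y), white walls 22 mm high; origin: centre of its underside. The cartridges' width (their y) runs along the stand's x.
- coder: The loose hand coder, 0.5 kg: 157 mm long (20 mm ahead of the nozzle, 137 behind), 82 wide at the bay, 60 behind, 98 high. x: to its front (bay end), z: up. Origin: on its flat underside, 42 mm behind the nozzle. At the start it stands in the dock, underside 12 mm above the bench. Loaded, its centre of mass is about 25 mm ahead of the handle's centre.
- coder_handle (a point): Centre of the coder's black grip bar, 66 mm long (coder's x), 30 wide (y), 24 high (z), with 30 mm of free height under it. It lies 86 mm above the underside and 101 mm behind the nozzle. Axes: the coder's.
- coder_nozzle (a point): Nozzle: point on the coder's underside below the centre of its bay. Axes: the coder's. The bay is an open-topped pocket, 27 (x) by 69 mm (y) inside, its sloped lead-in rim 39 mm above the underside. The cartridge enters nose down, thickness along x, either way round; fully home on the bay's ledges its centre is 44 mm above this point. No latch: its weight keeps it in.
- dock: Fixed charging dock, 179 by 104 mm: grey plate 12 mm thick with a black rim 14 mm higher round the coder's foot (2 mm play). Origin at its underside; axes agree with the coder's at the start. The coder lifts straight up and out.
- tray: Fixed steel tray, 300 mm (x) by 75 mm (y), rim 28 mm high, between the dock (its +y side) and the carton (its -y side); origin: centre of its underside.
- bottle1: Ink bottle, near-black, 52 mm in diameter, 122 mm high, loose in the tray (its top 125 mm above the bench); origin: centre of its underside. Bystander.
- bottle2: Ink bottle, magenta, same size, in the tray. Bystander.
- bottle3: Ink bottle, dark blue, same size, in the tray. Bystander.
- carton: Closed cardboard carton, 170 mm (x) by 120 mm (y) by 58 mm high, 0.85 kg, loose on the bench; origin: centre of its underside. On its top a white print panel, 80 mm along x, 32 mm wide.
- start_bar (a point): Centre of the black start bar (8 by 32 mm, across one end of the white print panel), on the carton's top face, 58 mm above the bench. Axes: the carton's; the panel runs from here along +x.
There are look-alikes about, which are no part of the job. What is shaped like the coder but green or yellow is not meant.

How it is judged:
By the outcome, as a careful person would: the job done as asked, in the order asked, and still so for the second after the job is handed in, while the arm keeps its last pose, push and grip.
It also fails if it takes over 67 s, if anything falls off the work surface, if the arm or the gripper's body presses on something with over 40 N, if the wrist force passes 120 N, or if a joint passes its speed limit or range.

## Working session

There is one attempt and no reset: what is moved stays moved. The work goes in short steps, Python scripts to look and compute and a tool call to move; the robot and the scene stay as the last step left them, time stands still between calls to the robot, and variables do not carry over. Pictures are saved under pics/ and viewed, about 8 in all and at most 12, crops included, and the job is handed in when it is done.

Besides the shell and the picture viewer there is one more tool, called in YAML: its name, and indented under it one key for each argument. send_rows: Moves the arm, as the interface text tells. Its arguments: {"type":"object","properties":{"moves":{"type":"array","items":{"type":"array","items":{"type":"array","items":{"type":"number"}}}}},"required":["moves"]}

```bash
mkdir -p pics; ls; cat > h.py <<'E'
import numpy as np, cv2
from rig import readout, capture, camera_model, bot, spot_in, regions_of
E
python3 - <<'E'
from h import *
s=readout.read_state();print({k:np.round(v,3).tolist() for k,v in s.items()})
a=capture("scene");b=capture("top")
cv2.imwrite("pics/s.png",a);cv2.imwrite("pics/t.png",b)
for c in("scene","top"):
  m=camera_model(c);print(c,np.round(m["camera_matrix"],1).tolist(),np.round(m["pose"],3).tolist(),[k for k in m])
  for t in["cart_black_center","cart_cyan_center","stand","coder","coder_handle","coder_nozzle","dock","tray","bottle1","carton","start_bar"]:
    print(c,t,[(round(float(d["p"]),2),np.round(d["location"],3).tolist()) for d in spot_in(c,t)[:3]])
E
```

```text
pics
{'time_s': 0.0, 'joint_positions': [64.258, 30.278, 82.156, -0.002, 67.688, -10.227], 'qvel': [-0.132, -0.084, -0.008, 0.004, -0.017, 0.029], 'tau': [-0.0, -44.004, -17.66, 0.063, 0.058, -0.0], 'position': [0.167, 0.602, 0.192], 'tcp_rot': [[-0.964, 0.267, -0.001], [0.267, 0.964, -0.002], [0.0, -0.002, -1.0]], 'force': [0.842, 0.455, 0.243], 'moment': [-0.043, 0.032, -0.03], 'opening': 0.998}
scene [[460.5, 0.0, 280.2], [0.0, 460.5, 205.5], [0.0, 0.0, 1.0]] [[-0.837, -0.367, 0.406, 0.944], [0.547, -0.589, 0.595, 0.677], [0.021, 0.72, 0.693, 0.858], [0.0, 0.0, 0.0, 1.0]] ['camera_matrix', 'pose']
scene cart_black_center [(0.97, [0.508, 0.349, 0.068]), (0.27, [0.718, -0.042, 0.072])]
scene cart_cyan_center [(0.63, [0.43, 0.358, 0.076])]
scene stand [(0.82, [0.474, 0.366, 0.009])]
scene coder [(0.94, [0.267, -0.226, 0.038]), (0.89, [0.511, 0.192, 0.052]), (0.79, [0.733, 0.268, 0.044])]
scene coder_handle [(0.89, [0.27, -0.227, 0.041]), (0.79, [0.284, 0.253, 0.044]), (0.61, [0.503, 0.194, 0.058])]
scene coder_nozzle [(0.9, [0.284, 0.255, 0.039]), (0.83, [0.268, -0.23, 0.043]), (0.73
[... 668 characters left out ...]
, [0.421, 0.338, 0.084])]
top stand [(0.74, [0.459, 0.329, 0.01])]
top coder [(0.91, [0.272, 0.248, 0.046]), (0.71, [0.715, 0.242, 0.046]), (0.7, [0.507, 0.175, 0.054])]
top coder_handle [(0.85, [0.275, 0.251, 0.047]), (0.81, [0.712, 0.242, 0.045]), (0.65, [0.27, -0.24, 0.044])]
top coder_nozzle [(0.94, [0.272, -0.232, 0.043]), (0.81, [0.713, 0.243, 0.044]), (0.72, [0.274, 0.248, 0.044])]
top dock [(0.81, [0.498, 0.158, 0.008])]
top tray [(0.91, [0.575, -0.058, 0.005])]
top bottle1 [(0.73, [0.596, -0.047, 0.089]), (0.69, [0.491, -0.044, 0.088]), (0.36, [0.511, 0.178, 0.059])]
top carton [(0.93, [0.571, -0.252, 0.055])]
top start_bar [(0.9, [0.57, -0.252, 0.06]), (0.65, [0.51, 0.178, 0.055])]
```

View pics/s.png

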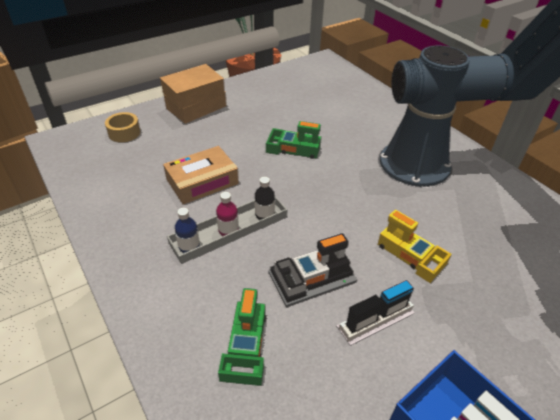

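View pics/t.png

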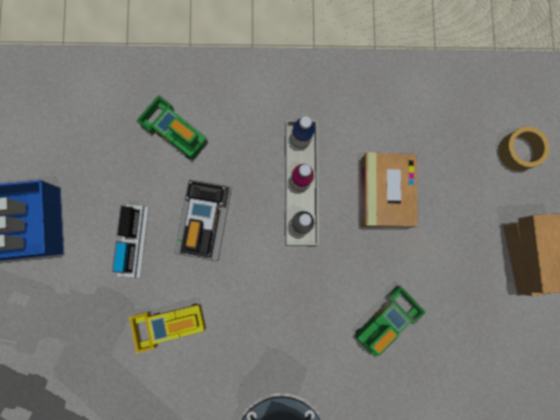

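Both views show the real (grey/white) coder with its bay toward +x (scene 288,275 / top 207,190), black cartridge at top (128,222), cyan at (122,258), carton at top (390,190). The cameras disagree somewhat, so I'll triangulate and enlarge.

```bash
cat >> h.py <<'E'
def proj(c,P,m=None):
    m=m or camera_model(c);T=np.linalg.inv(m["pose"]);p=T[:3,:3]@np.asarray(P,float)+T[:3,3]
    x,y,z=p[0],-p[1],-p[2];K=m["camera_matrix"]
    if c=="wrist":
        r=np.hypot(x,y);th=np.arctan2(r,z);x,y,z=x/r*th,y/r*th,1
    return np.array([K[0,0]*x/z+K[0,2],K[1,1]*y/z+K[1,2]])
def ray(c,uv,m=None):
    m=m or camera_model(c);K=m["camera_matrix"];x=(uv[0]-K[0,2])/K[0,0];y=(uv[1]-K[1,2])/K[1,1]
    if c=="wrist":
        r=np.hypot(x,y)+1e-12;d=np.array([x/r*np.sin(r),-y/r*np.sin(r),-np.cos(r)])
    else: d=np.array([x,-y,-1.])
    return m["pose"][:3,3],m["pose"][:3,:3]@d
def at_z(c,uv,z,m=None):
    o,d=ray(c,uv,m);return o+d*(z-o[2])/d[2]
E
python3 - <<'E'
from h import *
s=cv2.imread("pics/s.png");t=cv2.imread("pics/t.png")
print("base",proj("scene",[0,0,0]),proj("top",[0,0,0]))
def crop(im,x,y,w,h,k): return cv2.resize(im[y:y+h,x:x+w],None,fx=k,fy=k,interpolation=cv2.INTER_CUBIC)
A=crop(t,110,170,130,110,3);B=crop(t,350,140,80,100,3)
C=crop(s,260,220,160,125,3);D=crop(s,155,140,90,66,3)
o=np.zeros((720,800,3),np.uint8)
for im,x,y in((A,0,0),(B,400,0),(C,0,340),(D,490,340)):o[y:y+im.shape[0],x:x+im.shape[1]]=im
cv2.imwrite("pics/c.png",o[:600*2][:720])
cv2.imwrite("pics/c.png",cv2.resize(o,None,fx=.83,fy=.83))
for P in([.51,.09,0],[.575,-.25,.058]):print(P,proj("scene",P),proj("top",P))
for n in["stand","coder","carton","cart_black_center","cart_cyan_center","tray","dock"]:
  for c in("scene","top"):
    for d in regions_of(c,n)[:3]:
      m=d["mask"].astype(np.uint8);
      ys,xs=np.nonzero(m)
      if len(xs)<10: continue
      r=cv2.minAreaRect(np.c_[xs,ys].astype(np.float32))
      print(n,c,round(float(d["p"]),2),np.round(r[0],1),np.round(r[1],1),round(r[2],1))
E
```

```text
base [414.15892084 163.18562685] [280.54784869 443.41687007]
[0.51, 0.09, 0] [290.1840417  252.10129494] [241.12904179 220.15022277]
[0.575, -0.25, 0.058] [201.37409183 167.13353335] [387.73831172 188.81690771]
stand scene 0.56 [377.4 324.4] [23.  77.5] 73.4
stand top 0.81 [133.9 241.1] [22.5 74. ] 9.5
coder scene 0.94 [413.8 245.1] [74.5 40.8] 37.9
coder scene 0.85 [294.3 138. ] [54.9 35.2] 7.1
coder scene 0.79 [244.9 335.5] [45.3 96. ] 7.1
coder top 0.98 [167.6 325.6] [39.3 75.2] 76.0
coder top 0.88 [173.  129.3] [69.8 35.9] 39.8
coder top 0.86 [201.  218.1] [37.1 68.6] 10.3
carton scene 0.95 [201.7 173.1] [45.7 71.1] 69.6
carton scene 0.24 [185.8 229.1] [43.3 23.1] 78.7
carton top 0.61 [388. 190.] [74. 56.] 90.0
cart_black_center scene 0.78 [363.8 313.1] [25.7 44.2] 64.5
cart_black_center top 0.84 [128.  221.2] [22.1 32. ] 7.1
cart_cyan_center scene 0.74 [394.8 298.1] [25.  40.7] 63.4
cart_cyan_center top 0.63 [123.5 256.4] [21.5 30.3] 5.7
tray top 0.58 [301.5 182. ] [126.  33.] 90.0
dock scene 0.8 [312.7 286.9] [88.2 39.7] 1.5
dock top 0.97 [202.2 220.1] [45.1 74.4] 10.4
```

View pics/c.png

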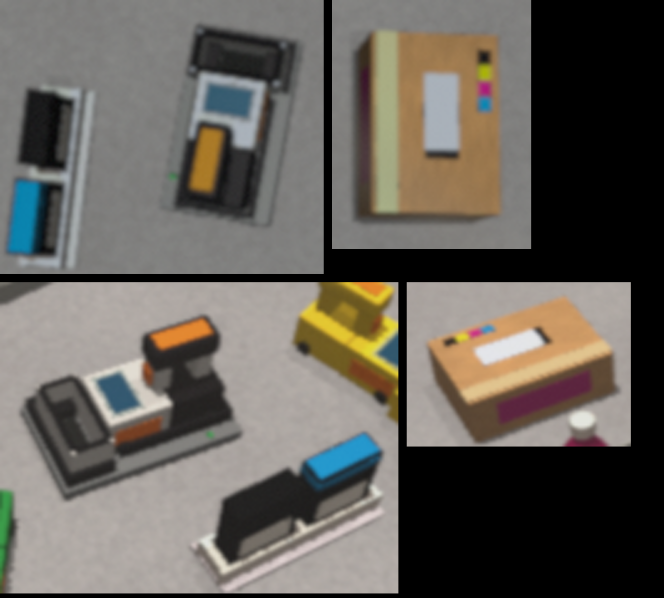

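The crop shows the start bar at top-image ≈(394,202) with the panel running toward world +x, the orange handle cap ≈(193,234), bay ≈(205,193), black cart top ≈(126,221), cyan ≈(121,257).

```bash
python3 - <<'E'
from h import *
f=lambda x,y,ox,oy,X,Y:((x/.83-X)/3+ox,(y/.83-Y)/3+oy)
T=lambda x,y:f(x,y,110,170,0,0); S=lambda x,y:f(x,y,260,220,0,340)
def show(n,c,uv,z):print(n,c,np.round(uv,1),np.round(at_z(c,uv,z),4))
show("handle","top",T(207,160),.110);show("handle","scene",S(184,334),.110)
show("bay","top",T(236,58),.051);show("bay","scene",S(73,427),.051)
show("black","top",T(40,127),.084);show("black","scene",S(263,496),.084)
show("cyan","top",T(28,217),.084);show("cyan","scene",S(342,457),.084)
show("bar","top",f(441,154,350,140,400,0),.058);show("bar","scene",f(543,336,155,140,490,340),.058)
show("panelfar","top",f(441,74,350,140,400,0),.058)
# carton edges on top: left seam
show("cartonR bottom","top",f(499,213,350,140,400,0),.058);show("cartonR top","top",f(499,36,350,140,400,0),.058)
print(np.round(camera_model("wrist")["pose"],3).tolist(), camera_model("wrist")["camera_matrix"])
E
```

```text
handle top [193.1 234.3] [0.4678 0.1862 0.11  ]
handle scene [333.9 240.8] [0.467  0.1894 0.11  ]
bay top [204.8 193.3] [0.5662 0.1705 0.051 ]
bay scene [289.3 278.2] [0.5788 0.185  0.051 ]
black top [126.1 221. ] [0.4994 0.3353 0.084 ]
black scene [365.6 305.9] [0.5037 0.3427 0.084 ]
cyan top [121.2 257.1] [0.4213 0.343  0.084 ]
cyan scene [397.3 290.2] [0.4236 0.3488 0.084 ]
bar top [393.8 201.8] [ 0.5446 -0.2629  0.058 ]
bar scene [209.7 161.6] [ 0.5447 -0.2596  0.058 ]
panelfar top [393.8 169.7] [ 0.62   -0.2659  0.058 ]
cartonR bottom top [417.1 225.5] [ 0.4896 -0.3147  0.058 ]
cartonR top top [417.1 154.5] [ 0.6564 -0.3224  0.058 ]
[[0.268, -0.927, -0.261, 0.096], [0.963, 0.258, 0.072, 0.622], [0.001, -0.271, 0.963, 0.386], [0.0, 0.0, 0.0, 1.0]] [[325.1922621    0.         282.81931773]
 [  0.         325.1922621  215.72255653]
 [  0.           0.           1.        ]]
```

```bash
cat >> h.py <<'E'
def go(P,yang):
    "remaining move: P world TCP, yang = world angle (deg) of tool y, tool down -> tool z turn and tilt, tool-frame shift cm"
    from scipy.spatial.transform import Rotation as R
    s=readout.read_state();A=np.array(s["tcp_rot"]);a=np.radians(yang)
    y=np.array([np.cos(a),np.sin(a),0]);z=np.array([0,0,-1.]);B=np.c_[np.cross(y,z),y,z]
    rv=R.from_matrix(A.T@B).as_rotvec(degrees=True);d=np.array(P)-np.array(s["position"])
    print("t",round(s["time_s"],2),"pos",np.round(s["position"],4),"yang",round(float(np.degrees(np.arctan2(A[1,1],A[0,1]))),2),"F",np.round(s["force"],1),"op",round(float(s["opening"]),3))
    print("rotvec",np.round(rv,2),"shift(now axes)",np.round(100*A.T@d,2),"shift(final axes)",np.round(100*B.T@d,2))
E
python3 - <<'E'
from h import *
go([.501,.339,.19],84.7)
E
```

```text
t 1.9 pos [0.1671 0.6022 0.1926] yang 74.48 F [-0.4 -1.4  0.3] op 0.996
rotvec [  0.     0.   -10.22] shift(now axes) [-39.21 -16.43   0.26] shift(final axes) [-35.67 -23.12   0.26]
```

send_rows:
  moves:
    - [[0, 0, -5.1, 0, 0, 0, 1], [0, 0, -5.1, 0, 0, 0, 1], [0, 0, 0, -3.57, -2.31, 0, 1], [0, 0, 0, -3.57, -2.31, 0, 1], [0, 0, 0, -3.57, -2.31, 0, 1]]

```text
time_s: 2.4
position: [0.268, 0.5227, 0.1926]
tcp_rot: [[-0.996, 0.091, 0.0], [0.091, 0.996, 0.0], [-0.0, 0.0, -1.0]]
force: [1.2, 0.2, 0.1]
opening: 0.998
```

send_rows:
  moves:
    - [[0, 0, 0, -3.57, -2.31, 0, 1], [0, 0, 0, -3.57, -2.31, 0, 1], [0, 0, 0, -3.57, -2.31, 0, 1], [0, 0, 0, -3.57, -2.31, 0, 1], [0, 0, 0, -3.57, -2.31, 0, 1]]

```text
time_s: 2.9
position: [0.4357, 0.3906, 0.1927]
tcp_rot: [[-0.996, 0.093, 0.0], [0.093, 0.996, 0.0], [-0.0, 0.0, -1.0]]
force: [-0.4, -0.8, 0.6]
opening: 1.009
```

send_rows:
  moves:
    - [[0, 0, 0, -3.57, -2.31, 0, 1], [0, 0, 0, -3.57, -2.31, 0, 1], [0, 0, 0, 0, 0, 0, 0.2], [0, 0, 0, 0, 0, 0, 0.2], [0, 0, 0, 0, 0, 0, 0.2]]

```text
time_s: 3.4
position: [0.5001, 0.3396, 0.1924]
tcp_rot: [[-0.996, 0.092, -0.001], [0.092, 0.996, 0.0], [0.001, -0.0, -1.0]]
force: [-0.4, -0.1, -0.0]
opening: 0.81
```

```bash
cat > look.py <<'E'
from h import *
import sys
go([.501,.339,.19],84.7)
m=camera_model("wrist");im=capture("wrist");cv2.imwrite("pics/%s.png"%sys.argv[1],im);np.savez("pics/%s.npz"%sys.argv[1],**m)
for t in sys.argv[2:]:
  print(t,[(round(float(d["p"]),2),np.round(d["location"],4).tolist()) for d in spot_in("wrist",t)[:3]])
E
python3 look.py w1 cart_black_center cart_cyan_center stand coder_handle coder_nozzle
```

```text
t 3.4 pos [0.5001 0.3396 0.1924] yang 84.71 F [-0.4 -0.1 -0. ] op 0.81
rotvec [-0.   -0.07  0.01] shift(now axes) [-0.09 -0.05  0.24] shift(final axes) [-0.09 -0.05  0.24]
cart_black_center [(0.66, [0.4939, 0.3422, 0.0841])]
cart_cyan_center [(0.67, [0.4191, 0.3491, 0.0889])]
stand [(0.89, [0.4624, 0.3431, 0.0075])]
coder_handle [(0.93, [0.2914, 0.233, 0.0426]), (0.65, [0.4841, 0.2004, 0.0536])]
coder_nozzle [(0.92, [0.6772, 0.2308, 0.0341]), (0.62, [0.2903, 0.2352, 0.0461]), (0.56, [0.4846, 0.1974, 0.0564])]
```

View pics/w1.png

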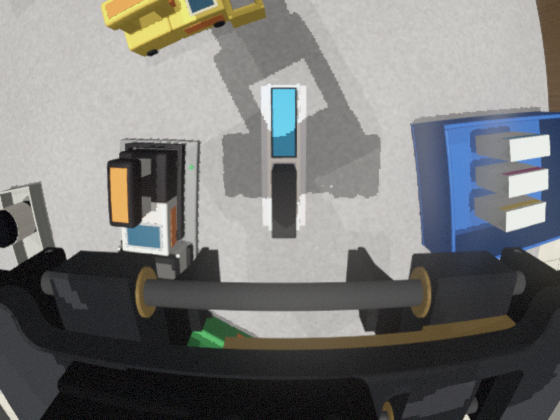

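Wrist picture: black cartridge top spans (272–296, 163–238), cyan (271–297, 88–157); orange handle cap (109–133, 160–226).

```bash
python3 - <<'E'
from h import *
m=dict(np.load("pics/w1.npz"))
for n,uv,z in[("b1",(284,163),.084),("b2",(284.5,238),.084),("bL",(272.5,200),.084),("bR",(296.5,200),.084),("c1",(284,88),.084),("c2",(284,157),.084),("h1",(121,160),.11),("h2",(123,226),.11),("hl",(110,193),.11),("hr",(133,193),.11)]:
  print(n,np.round(at_z("wrist",uv,z,m),4))
E
```

```text
b1 [0.4607 0.3443 0.084 ]
b2 [0.5341 0.338  0.084 ]
bL [0.4949 0.3301 0.084 ]
bR [0.497  0.3529 0.084 ]
c1 [0.3912 0.3507 0.084 ]
c2 [0.4551 0.3448 0.084 ]
h1 [0.437  0.1955 0.11  ]
h2 [0.5    0.1842 0.11  ]
hl [0.4663 0.177  0.11  ]
hr [0.4692 0.2025 0.11  ]
```

send_rows:
  moves:
    - [[0, 0, 0, -0.09, 0.15, 2.8, 0.2], [0, 0, 0, 0, 0, 2.8, 0.2], [0, 0, 0, 0, 0, 2.8, 0.2], [0, 0, 0, 0, 0, 2.8, 0.2], [0, 0, 0, 0, 0, 2.8, 0.2]]

```text
time_s: 4.2
position: [0.5021, 0.3411, 0.0517]
tcp_rot: [[-0.996, 0.092, 0.001], [0.092, 0.996, 0.0], [-0.001, 0.0, -1.0]]
force: [0.9, 0.2, -0.1]
opening: 0.6
```

send_rows:
  moves:
    - [[0, 0, 0, 0, 0, 0.1, 0.2], [0, 0, 0, 0, 0, 0, -1], [0, 0, 0, 0, 0, 0, -1], [0, 0, 0, 0, 0, 0, -1], [0, 0, 0, 0, 0, 0, -1]]

```text
time_s: 4.7
position: [0.5031, 0.341, 0.053]
tcp_rot: [[-0.996, 0.093, 0.002], [0.093, 0.996, 0.001], [-0.002, 0.001, -1.0]]
force: [1.2, 1.1, 0.2]
opening: 0.321
```

send_rows:
  moves:
    - [[0, 0, 0, 0, 0, 0, -1], [0, 0, 0, 0, 0, 0, -1], [0, 0, 0, 0, 0, 0, -1], [0, 0, 0, 0, 0, 0, -1], [0, 0, 0, 0, 0, 0, -1]]

```text
time_s: 5.2
position: [0.503, 0.3408, 0.0526]
tcp_rot: [[-0.996, 0.093, 0.002], [0.093, 0.996, 0.001], [-0.002, 0.001, -1.0]]
force: [-1.1, -0.4, 6.0]
opening: 0.256
```

send_rows:
  moves:
    - [[0, 0, 0, 0, 0, -1, -1], [0, 0, 0, 0, 0, -2, -1], [0, 0, 0, 0, 0, -3, -1], [0, 0, 0, 0, 0, -3, -1], [0, 0, 0, 0, 0, -3, -1]]

```text
time_s: 5.7
position: [0.5016, 0.3403, 0.1725]
tcp_rot: [[-0.996, 0.093, -0.001], [0.093, 0.996, -0.0], [0.001, -0.001, -1.0]]
force: [0.3, 0.1, -2.0]
opening: 0.255
```

send_rows:
  moves:
    - [[0, 0, 8.5, 0, 0, 0, -1], [0, 0, 8.5, 0, 0, 0, -1], [0, 0, 8.5, 0, 0, 0, -1], [0, 0, 8.5, 0, 0, 0, -1], [0, 0, 8.5, 0, 0, 0, -1]]

```text
time_s: 6.2
position: [0.5016, 0.3403, 0.1715]
tcp_rot: [[-0.667, 0.745, -0.001], [0.745, 0.667, -0.0], [0.0, -0.001, -1.0]]
force: [0.1, -0.1, -0.7]
opening: 0.257
```

send_rows:
  moves:
    - [[0, 0, 8.5, 0, 0, 0, -1], [0, 0, 8.5, 0, 0, 0, -1], [0, 0, 8.5, 0, 0, 0, -1], [0, 0, 8.5, 0, 0, 0, -1], [0, 0, 8.5, 0, 0, 0, -1]]

```text
time_s: 6.7
position: [0.5016, 0.3403, 0.1715]
tcp_rot: [[0.012, 1.0, -0.001], [1.0, -0.012, -0.0], [-0.0, -0.001, -1.0]]
force: [-0.5, 0.4, -1.2]
opening: 0.254
```

send_rows:
  moves:
    - [[0, 0, 8.5, 0, 0, 0, -1], [0, 0, 1.2, 0, 0, 0, -1], [0, 0, 0, -4, 1.8, 0, -1], [0, 0, 0, -4, 1.8, 0, -1], [0, 0, 0, -4, 1.8, 0, -1]]

```text
time_s: 7.2
position: [0.5344, 0.212, 0.1716]
tcp_rot: [[0.17, 0.986, -0.0], [0.986, -0.17, -0.0], [-0.0, -0.0, -1.0]]
force: [0.1, 0.7, -1.2]
opening: 0.253
```

send_rows:
  moves:
    - [[0, 0, 0, -4, 1.8, 0, -1], [0, 0, 0, -4, 1.8, 0, -1], [0, 0, 0, -4, 1.8, 0, -1], [0, 0, 0, 0, 0, 0, -1], [0, 0, 0, 0, 0, 0, -1]]

```text
time_s: 7.7
position: [0.5667, 0.0845, 0.1715]
tcp_rot: [[0.175, 0.985, -0.001], [0.985, -0.175, 0.001], [0.0, -0.001, -1.0]]
force: [-0.2, 1.6, -2.0]
opening: 0.256
```

```bash
python3 look.py w2 cart_black_center coder_handle coder_nozzle
```

```text
t 7.7 pos [0.5667 0.0845 0.1715] yang -10.07 F [-0.2  1.6 -2. ] op 0.256
rotvec [-2.000e-02 -7.000e-02 -9.477e+01] shift(now axes) [ 23.91 -10.92  -1.83] shift(final axes) [ 8.89 24.74 -1.85]
cart_black_center [(0.56, [0.5667, 0.1037, 0.202])]
coder_handle [(0.85, [0.6953, 0.2205, 0.045]), (0.71, [0.5465, -0.0839, 0.0141]), (0.65, [0.5101, 0.184, 0.0534])]
coder_nozzle [(0.89, [0.288, 0.2397, 0.0462]), (0.75, [0.506, 0.1832, 0.0542]), (0.72, [0.6944, 0.2207, 0.0415])]
```

View pics/w2.png

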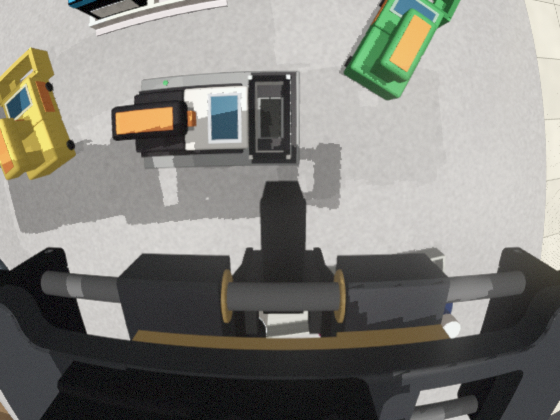

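Wrist picture: coder's bay at about (250–298, 72–162), nearly aligned with the tool; cartridge held at (283,215). I'll enlarge it.

```bash
python3 - <<'E'
import cv2
a=cv2.imread("pics/w2.png")[60:220,105:315];a=cv2.resize(a,None,fx=3.7,fy=3.7,interpolation=cv2.INTER_CUBIC);cv2.imwrite("pics/w2c.png",cv2.convertScaleAbs(a,alpha=1.6,beta=20))
E
```

```text
(no output)
```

View pics/w2c.png

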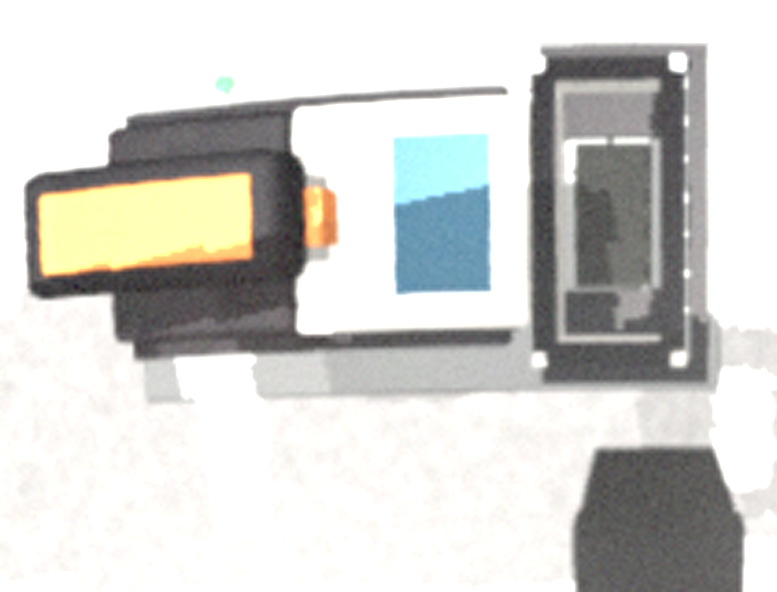

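```bash
python3 - <<'E'
from h import *
m=dict(np.load("pics/w2.npz"))
def w(x,y,z): return at_z("wrist",(x/3.7+105,y/3.7+60),z,m)
for n,x,y,z in[("s1",541,65,.051),("s2",678,62,.051),("s3",539,360,.051),("s4",679,360,.051),("i1",558,80,.051),("i2",662,80,.051),("i3",558,340,.051),("i4",662,340,.051),
 ("cb1",600,450,.131),("cb2",715,450,.131),("ct1",573,520,.203),("ct2",743,520,.203),("hL",26,235,.105),("hR",303,225,.105),("o1",38,235,.11),("o2",252,217,.11)]: print(n,np.round(w(x,y,z),4))
S=np.mean([w(*p,.051) for p in[(541,65),(678,62),(539,360),(679,360)]],0);I=np.mean([w(*p,.051) for p in[(558,80),(662,80),(558,340),(662,340)]],0)
print(S,I)
for h in(-8,-9,-10):
  a=np.radians(h);print(h,"from handle", w(145,227,.11)+.101*np.array([np.cos(a),np.sin(a),0]))
E
```

```text
s1 [0.5591 0.21   0.051 ]
s2 [0.5938 0.2043 0.051 ]
s3 [0.5445 0.1338 0.051 ]
s4 [0.5804 0.1273 0.051 ]
i1 [0.5627 0.2052 0.051 ]
i2 [0.5889 0.2002 0.051 ]
i3 [0.5503 0.1381 0.051 ]
i4 [0.577  0.1332 0.051 ]
cb1 [0.5621 0.1201 0.131 ]
cb2 [0.5844 0.1161 0.131 ]
ct1 [0.5623 0.1226 0.203 ]
ct2 [0.5854 0.1185 0.203 ]
hL [0.4364 0.1931 0.105 ]
hR [0.505  0.1778 0.105 ]
o1 [0.4423 0.1915 0.11  ]
o2 [0.4953 0.1819 0.11  ]
[0.56943817 0.16884341 0.051     ] [0.56973063 0.16918079 0.051     ]
-8 from handle [0.56980546 0.17200187 0.11      ]
-9 from handle [0.56954491 0.17025848 0.11      ]
-10 from handle [0.56925397 0.16851989 0.11      ]
```

send_rows:
  moves:
    - [[0, 0, 0.3, 2.71, -0.41, 0, -1], [0, 0, 0, 2.71, -0.41, 0, -1], [0, 0, 0, 2.71, -0.41, 0, -1], [0, 0, 0, 0, 0, 2.5, -1], [0, 0, 0, 0, 0, 2.5, -1]]

```text
time_s: 8.4
position: [0.5694, 0.1704, 0.1219]
tcp_rot: [[0.174, 0.985, 0.003], [0.985, -0.174, 0.0], [0.001, 0.003, -1.0]]
force: [0.0, -0.1, -1.0]
opening: 0.251
```

send_rows:
  moves:
    - [[0, 0, 0, 0, 0, 1.5, -1], [0, 0, 0, 0, 0, 0.4, -1], [0, 0, 0, 0, 0, 0.3, -1], [0, 0, 0, 0, 0, 0.3, -1], [0, 0, 0, 0, 0, 0, -1]]

```text
time_s: 8.9
position: [0.5695, 0.1678, 0.0971]
tcp_rot: [[0.179, 0.984, 0.001], [0.984, -0.179, 0.0], [0.0, 0.001, -1.0]]
force: [0.1, -0.6, -1.1]
opening: 0.254
```

```bash
python3 - <<'E'
from h import *
go([.5687,.1667,.065],-10.4)
a=capture("wrist");s=capture("scene")
A=cv2.resize(a[60:280,120:420],None,fx=2.6,fy=2.6);S=cv2.resize(s[200:320,230:370],None,fx=3,fy=3,interpolation=2)
o=np.zeros((940,800,3),np.uint8);o[:A.shape[0],:A.shape[1]]=A;o[575:575+S.shape[0],:S.shape[1]]=S
cv2.imwrite("pics/d1.png",cv2.resize(cv2.convertScaleAbs(o,alpha=1.5,beta=15),None,fx=.63,fy=.63))
E
```

```text
t 8.9 pos [0.5695 0.1678 0.0971] yang -10.29 F [ 0.1 -0.6 -1.1] op 0.254
rotvec [ 0.06 -0.02  0.11] shift(now axes) [-0.13 -0.07  3.21] shift(final axes) [-0.13 -0.06  3.21]
```

View pics/d1.png

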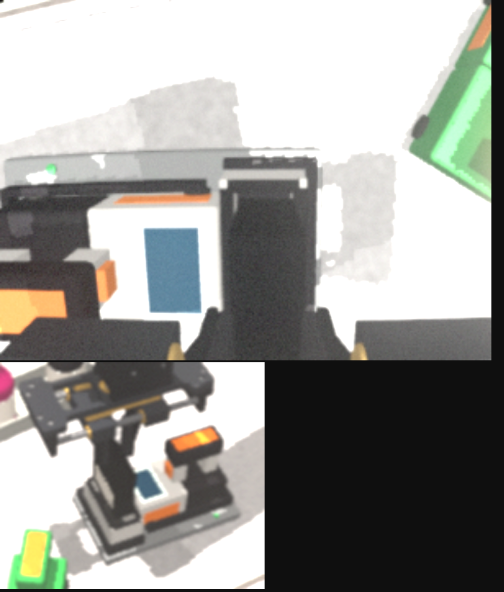

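The cartridge's nose is over the bay, centred between the rim sides (composite ≈ (270,200)); the scene view agrees. Descending gently.

send_rows:
  moves:
    - [[0, 0, 0, -0.08, -0.06, 0.3, -1], [0, 0, 0, 0, 0, 0.3, -1], [0, 0, 0, 0, 0, 0.3, -1], [0, 0, 0, 0, 0, 0.3, -1], [0, 0, 0, 0, 0, 0, -1]]

```text
time_s: 9.5
position: [0.568, 0.1669, 0.0839]
tcp_rot: [[0.179, 0.984, -0.001], [0.984, -0.179, -0.0], [-0.0, -0.001, -1.0]]
force: [-1.1, 0.0, -1.2]
opening: 0.252
```

send_rows:
  moves:
    - [[0, 0, 0, 0, 0, 0.4, -1], [0, 0, 0, 0, 0, 0.4, -1], [0, 0, 0, 0, 0, 0.3, -1], [0, 0, 0, 0, 0, 0.3, -1], [0, 0, 0, 0, 0, 0, -1]]

```text
time_s: 10.0
position: [0.5681, 0.1669, 0.07]
tcp_rot: [[0.179, 0.984, -0.001], [0.984, -0.179, -0.0], [-0.0, -0.001, -1.0]]
force: [-0.0, 0.2, -1.5]
opening: 0.257
```

send_rows:
  moves:
    - [[0, 0, 0, 0, 0, 0.2, -1], [0, 0, 0, 0, 0, 0.2, -1], [0, 0, 0, 0, 0, 0.1, -1], [0, 0, 0, 0, 0, 0.1, -1], [0, 0, 0, 0, 0, 0, -1]]

```text
time_s: 10.5
position: [0.5685, 0.1669, 0.0648]
tcp_rot: [[0.179, 0.984, 0.0], [0.984, -0.179, -0.0], [0.0, 0.0, -1.0]]
force: [0.5, 0.1, 0.5]
opening: 0.256
```

send_rows:
  moves:
    - [[0, 0, 0, 0, 0, 0.05, -1], [0, 0, 0, 0, 0, 0.05, -1], [0, 0, 0, 0, 0, 0.05, -1], [0, 0, 0, 0, 0, 0.05, -1], [0, 0, 0, 0, 0, 0, -1]]

```text
time_s: 11.0
position: [0.569, 0.1669, 0.0646]
tcp_rot: [[0.179, 0.984, 0.002], [0.984, -0.179, -0.0], [0.0, 0.002, -1.0]]
force: [-4.0, -0.5, 10.7]
opening: 0.256
```

send_rows:
  moves:
    - [[0, 0, 0, 0, 0, 0.1, -1], [0, 0, 0, 0, 0, 0.1, -1], [0, 0, 0, 0, 0, 0, -1], [0, 0, 0, 0, 0, 0, -1], [0, 0, 0, 0, 0, 0, -1]]

```text
time_s: 11.5
position: [0.5693, 0.1669, 0.0644]
tcp_rot: [[0.179, 0.984, 0.003], [0.984, -0.179, -0.0], [0.0, 0.003, -1.0]]
force: [-3.9, -1.7, 22.1]
opening: 0.26
```

Seated: hard stop with 22 N at TCP z = 0.0644 (0.0646 predicted for fully home). Releasing, then a close look at the carton before taking the coder.

send_rows:
  moves:
    - [[0, 0, 0, 0, 0, -0.3, -1], [0, 0, 0, 0, 0, 0, 0], [0, 0, 0, 0, 0, 0, 0], [0, 0, 0, 0, 0, 0, 0], [0, 0, 0, 0, 0, 0, 0]]

```text
time_s: 12.0
position: [0.5682, 0.1669, 0.063]
tcp_rot: [[0.179, 0.984, -0.001], [0.984, -0.179, -0.0], [-0.0, -0.001, -1.0]]
force: [-0.4, 0.5, -0.4]
opening: 0.475
```

send_rows:
  moves:
    - [[0, 0, 0, 0, 0, 0, 0], [0, 0, 0, 0, 0, -1, 0], [0, 0, 0, 0, 0, -2, 0], [0, 0, 0, 0, 0, -4, 0], [0, 0, 0, 0, 0, -4, 0]]

```text
time_s: 12.5
position: [0.5678, 0.1669, 0.1747]
tcp_rot: [[0.179, 0.984, -0.002], [0.984, -0.179, -0.0], [-0.0, -0.002, -1.0]]
force: [0.4, 0.8, -0.4]
opening: 0.504
```

send_rows:
  moves:
    - [[0, 0, 8.2, 0, 0, -4, 0], [0, 0, 8.2, 0, 0, -1.5, 0], [0, 0, 8.2, 0, 0, 0, 0], [0, 0, 8.2, 0, 0, 0, 0], [0, 0, 8.2, 0, 0, 0, 0]]

```text
time_s: 13.0
position: [0.5684, 0.167, 0.2297]
tcp_rot: [[0.784, 0.62, 0.001], [0.62, -0.784, 0.0], [0.001, 0.001, -1.0]]
force: [-1.6, 0.2, -0.7]
opening: 0.5
```

send_rows:
  moves:
    - [[0, 0, 8.2, 0, 0, 0, 0], [0, 0, 8.2, 0, 0, 0, 0], [0, 0, 8.2, 0, 0, 0, 0], [0, 0, 8.2, 0, 0, 0, 0], [0, 0, 8.2, 0, 0, 0, 0]]

```text
time_s: 13.5
position: [0.5684, 0.167, 0.2293]
tcp_rot: [[0.999, -0.046, 0.001], [-0.046, -0.999, 0.0], [0.001, -0.0, -1.0]]
force: [0.2, 0.5, 0.2]
opening: 0.5
```

send_rows:
  moves:
    - [[0, 0, 0, -0.67, 4.75, 0, 0], [0, 0, 0, -0.67, 4.75, 0, 0], [0, 0, 0, -0.67, 4.75, 0, 0], [0, 0, 0, -0.67, 4.75, 0, 0], [0, 0, 0, -0.67, 4.75, 0, 0]]

```text
time_s: 14.0
position: [0.5249, -0.0707, 0.2294]
tcp_rot: [[0.999, -0.04, 0.001], [-0.04, -0.999, -0.0], [0.001, 0.0, -1.0]]
force: [0.6, -0.2, 0.5]
opening: 0.498
```

send_rows:
  moves:
    - [[0, 0, 0, -0.67, 4.75, 0, 0], [0, 0, 0, -0.67, 4.75, 0, 0], [0, 0, 0, -0.67, 4.75, 0, 0], [0, 0, 0, -0.67, 4.75, 0, 0], [0, 0, 0, 0, 0, 0, 0]]

```text
time_s: 14.5
position: [0.4905, -0.2644, 0.2295]
tcp_rot: [[0.999, -0.047, 0.002], [-0.047, -0.999, -0.004], [0.002, 0.004, -1.0]]
force: [0.5, 0.3, -0.0]
opening: 0.5
```

```bash
python3 look.py w3 start_bar carton; python3 - <<'E'
import cv2
a=cv2.imread("pics/w3.png")[20:260,130:430];cv2.imwrite("pics/w3c.png",cv2.resize(a,None,fx=2.5,fy=2.5,interpolation=2))
E
```

```text
t 14.5 pos [ 0.4905 -0.2644  0.2295] yang -92.7 F [ 0.5  0.3 -0. ] op 0.5
rotvec [   0.2     0.38 -177.4 ] shift(now axes) [ -1.8  -60.34   3.68] shift(final axes) [ 4.53 60.18  3.95]
start_bar [(0.8, [0.5755, -0.2622, 0.0604])]
carton [(0.86, [0.577, -0.2574, 0.0567])]
```

View pics/w3c.png

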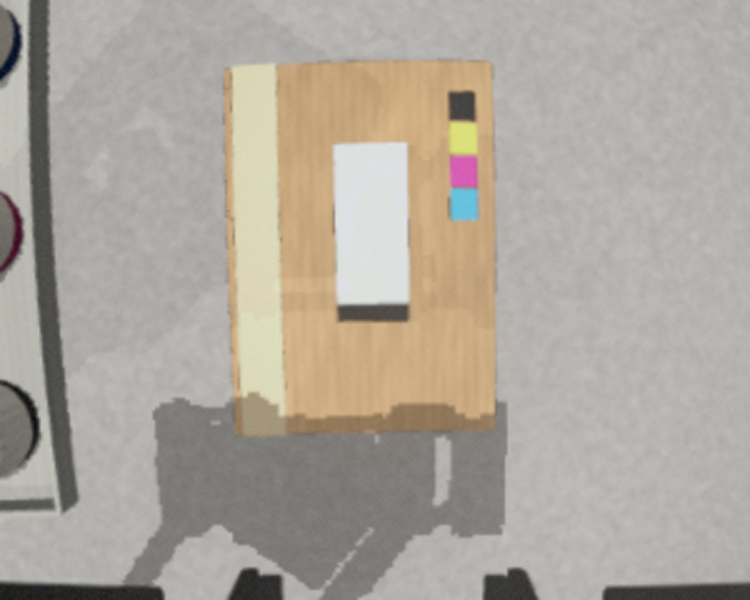

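Carton close-up: start bar at crop (338–408, 304–321), panel running up (world +x) to row 143.

```bash
python3 - <<'E'
from h import *
m=dict(np.load("pics/w3.npz"))
def w(x,y,z=.058): return at_z("wrist",(x/2.5+130,y/2.5+20),z,m)
for n,x,y in[("bar",373,312.5),("barL",338,313),("barR",408.5,312),("pEnd",370.5,143),("c1",494,62),("c2",495,429),("c3",231,66)]:print(n,np.round(w(x,y),4))
b=w(373,321);e=w(370.5,143);d=e-b;print("panel len",np.linalg.norm(d),"yaw",np.degrees(np.arctan2(d[1],d[0])))
d=w(494,62)-w(495,429);print("carton len",np.linalg.norm(d),"yaw",np.degrees(np.arctan2(d[1],d[0])))
a=np.radians(-10.4);f=np.array([np.cos(a),np.sin(a)]);N=np.array([.5697,.169]);
print("handle+18", N-.101*f, N-.083*f)
P=N-.083*f
go([P[0],P[1],.2295],-100.3)
E
```

```text
bar [ 0.545  -0.2636  0.058 ]
barL [ 0.5456 -0.248   0.058 ]
barR [ 0.5444 -0.2794  0.058 ]
pEnd [ 0.6214 -0.2662  0.058 ]
c1 [ 0.658  -0.3229  0.058 ]
c2 [ 0.4893 -0.317   0.058 ]
c3 [ 0.6625 -0.2057  0.058 ]
panel len 0.0803406288105567 yaw -1.9790944432940876
carton len 0.16877468769553142 yaw -1.9995352209102126
handle+18 [0.47035928 0.18723243] [0.48806357 0.18398309]
t 14.65 pos [ 0.4906 -0.2573  0.2288] yang -92.36 F [0.3 0.7 0.5] op 0.496
rotvec [-0.05  0.02  7.94] shift(now axes) [-2.070e+00 -4.408e+01 -3.000e-02] shift(final axes) [ -8.14 -43.37  -0.07]
```

```bash
python3 - <<'E'
from h import *
m=camera_model("wrist");im=capture("wrist")
u=proj("wrist",[.545,-.2635,.058],m).astype(int)
g=im[u[1]-8:u[1]+9,u[0]-18:u[0]+19].max(2);mk=(g<110).astype(np.uint8);n,l,st,c=cv2.connectedComponentsWithStats(mk);i=1+np.argmax(st[1:,4])
print(u,st[i],c[i]);print(at_z("wrist",c[i]+u-[18,8],.058,m))
go([.4881,.184,.2295],-100.3)
E
```

```text
[286 144] [  5   6  28   6 159] [18.31446541  8.35849057]
[ 0.5450895  -0.26323792  0.058     ]
t 14.7 pos [ 0.4907 -0.2565  0.2287] yang -92.28 F [ 0.5 -0.2 -0.9] op 0.496
rotvec [-0.05  0.02  8.02] shift(now axes) [-2.010e+00 -4.401e+01 -4.000e-02] shift(final axes) [ -8.14 -43.3   -0.08]
```

send_rows:
  moves:
    - [[0, 0, 8.0, 0, 0, 0, 0.4], [0, 0, 0, -0.9, -4.8, 0, 0.4], [0, 0, 0, -0.9, -4.8, 0, 0.4], [0, 0, 0, -0.9, -4.8, 0, 0.4], [0, 0, 0, -0.9, -4.8, 0, 0.4]]

```text
time_s: 15.2
position: [0.4892, -0.0587, 0.2288]
tcp_rot: [[0.984, -0.177, 0.0], [-0.177, -0.984, 0.0], [0.0, -0.0, -1.0]]
force: [0.7, 0.1, 0.4]
opening: 0.695
```

send_rows:
  moves:
    - [[0, 0, 0, -0.9, -4.8, 0, 0.4], [0, 0, 0, -0.9, -4.8, 0, 0.4], [0, 0, 0, -0.9, -4.8, 0, 0.4], [0, 0, 0, -0.9, -4.8, 0, 0.4], [0, 0, 0, -0.9, -4.8, 0, 0.4]]

```text
time_s: 15.7
position: [0.4869, 0.1855, 0.229]
tcp_rot: [[0.984, -0.176, 0.0], [-0.176, -0.984, 0.0], [0.0, -0.0, -1.0]]
force: [0.5, -0.5, -0.0]
opening: 0.704
```

send_rows:
  moves:
    - [[0, 0, 0, 0, 0, 0, 0.4], [0, 0, 0, 0, 0, 0, 0.4], [0, 0, 0, 0, 0, 1, 0.4], [0, 0, 0, 0, 0, 1, 0.4], [0, 0, 0, 0, 0, 1, 0.4]]

```text
time_s: 16.2
position: [0.4882, 0.1805, 0.1974]
tcp_rot: [[0.983, -0.181, -0.001], [-0.181, -0.983, -0.0], [-0.001, 0.0, -1.0]]
force: [-0.2, 0.3, -0.2]
opening: 0.699
```

```bash
python3 - <<'E'
from h import *
go([.4881,.184,.077],-100.3)
m=camera_model("wrist");im=capture("wrist");np.savez("pics/w4.npz",**m);cv2.imwrite("pics/w4.png",im)
s=capture("scene");S=cv2.resize(s[190:320,230:370],None,fx=3,fy=3,interpolation=2);o=np.zeros((420,560+420,3),np.uint8);o[:,:560]=im;o[:390,560:]=S
cv2.imwrite("pics/w4c.png",cv2.resize(cv2.convertScaleAbs(o,alpha=1.4,beta=15),None,fx=.81,fy=.81))
E
```

```text
t 16.2 pos [0.4882 0.1805 0.1974] yang -100.44 F [-0.2  0.3 -0.2] op 0.699
rotvec [ 0.03  0.06 -0.14] shift(now axes) [-0.06 -0.35 12.04] shift(final axes) [-0.08 -0.34 12.04]
```

View pics/w4c.png

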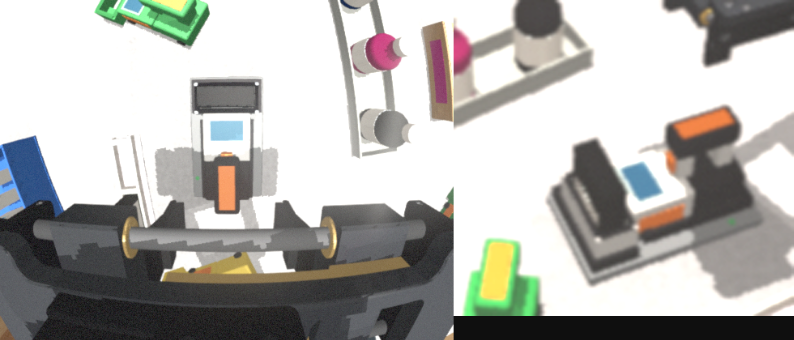

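Cartridge stands evenly in the bay; handle cap at composite (227,188), between the fingers. Measuring the cap for the final approach.

```bash
python3 - <<'E'
from h import *
m=dict(np.load("pics/w4.npz"));im=cv2.imread("pics/w4.png")
h=cv2.cvtColor(im,cv2.COLOR_BGR2HSV);mk=((h[...,0]<18)&(h[...,1]>150)&(h[...,2]>120)).astype(np.uint8);mk[:195]=0;mk[275:]=0;mk[:,:250]=0;mk[:,310:]=0
n,l,st,c=cv2.connectedComponentsWithStats(mk);i=1+np.argmax(st[1:,4]);ys,xs=np.nonzero(l==i)
W=np.array([at_z("wrist",(x,y),.11,m)[:2] for x,y in zip(xs,ys)]);print(st[i],W.mean(0));r=cv2.minAreaRect((W*1000).astype(np.float32));print(r)
E
```

```text
[270 205  20  54 956] [0.46800254 0.18760752]
((469.2260437011719, 187.23013305664062), (17.589332580566406, 51.093017578125), 79.89408874511719)
```

send_rows:
  moves:
    - [[0, 0, 0, -0.15, -0.33, 2, 0.4], [0, 0, 0, 0, 0, 3, 0.4], [0, 0, 0, 0, 0, 3, 0.4], [0, 0, 0, 0, 0, 2.5, 0.4], [0, 0, 0, 0, 0, 1.5, 0.4]]

```text
time_s: 16.8
position: [0.4868, 0.1843, 0.0766]
tcp_rot: [[0.984, -0.18, -0.003], [-0.18, -0.984, -0.0], [-0.003, 0.001, -1.0]]
force: [-0.4, -0.1, -0.2]
opening: 0.7
```

send_rows:
  moves:
    - [[0, 0, 0, 0, 0, 0, 0.4], [0, 0, 0, 0, 0, 0, 0], [0, 0, 0, 0, 0, 0, -0.1], [0, 0, 0, 0, 0, 0, -0.2], [0, 0, 0, 0, 0, 0, -0.2]]

```text
time_s: 17.3
position: [0.4883, 0.1854, 0.0794]
tcp_rot: [[0.984, -0.179, 0.002], [-0.179, -0.984, 0.0], [0.002, -0.001, -1.0]]
force: [0.7, 0.2, 0.2]
opening: 0.443
```

send_rows:
  moves:
    - [[0, 0, 0, 0, 0, 0, -1], [0, 0, 0, 0, 0, 0, -1], [0, 0, 0, 0, 0, 0, -1], [0, 0, 0, 0, 0, 0, -1], [0, 0, 0, 0, 0, 0, -1]]

```text
time_s: 17.8
position: [0.4877, 0.1848, 0.0789]
tcp_rot: [[0.984, -0.179, 0.0], [-0.179, -0.984, -0.001], [0.0, 0.001, -1.0]]
force: [-0.3, -3.7, 5.6]
opening: 0.326
```

```bash
python3 - <<'E'
from h import *
go([.487,.184,.077],-100.3)
E
```

```text
t 17.8 pos [0.4877 0.1848 0.0789] yang -100.29 F [-0.3 -3.7  5.6] op 0.326
rotvec [ 0.04 -0.01  0.01] shift(now axes) [-0.06  0.09  0.19] shift(final axes) [-0.06  0.1   0.19]
```

send_rows:
  moves:
    - [[0, 0, 0, 0, 0, -0.3, -1], [0, 0, 0, 0, 0, -0.5, -1], [0, 0, 0, 0, 0, -0.7, -1], [0, 0, 0, 0, 0, -0.8, -1], [0, 0, 0, 0, 0, -0.8, -1]]

```text
time_s: 18.3
position: [0.4873, 0.1854, 0.11]
tcp_rot: [[0.984, -0.179, -0.001], [-0.179, -0.984, 0.0], [-0.001, 0.0, -1.0]]
force: [0.2, -0.5, -5.7]
opening: 0.323
```

send_rows:
  moves:
    - [[0, 0, 0, 0, 0, -1.5, -1], [0, 0, 0, 0, 0, -2.5, -1], [0, 0, 0, 0, 0, -2.5, -1], [0, 0, 0, 0, 0, -2.5, -1], [0, 0, 0, 0, 0, -2.5, -1]]

```text
time_s: 18.8
position: [0.487, 0.1853, 0.226]
tcp_rot: [[0.984, -0.179, -0.0], [-0.179, -0.984, 0.0], [-0.0, -0.0, -1.0]]
force: [0.6, 0.7, -6.4]
opening: 0.323
```

send_rows:
  moves:
    - [[0, 0, 0, 0, 0, -2.5, -1], [0, 0, 0, 0, 0, -1.5, -1], [0, 0, 0, 0, 0, -0.5, -1], [0, 0, 0, 0, 0, 0, -1], [0, 0, 0, 0, 0, 0, -1]]

```text
time_s: 19.3
position: [0.4866, 0.1851, 0.2686]
tcp_rot: [[0.984, -0.179, -0.002], [-0.179, -0.984, -0.0], [-0.002, 0.001, -1.0]]
force: [-0.2, 0.4, -6.4]
opening: 0.325
```

```bash
python3 - <<'E'
from h import *
go([.487,.184,.24],-100.3);print(readout.read_state()["moment"])
im=capture("wrist");s=capture("scene");t=capture("top")
o=np.zeros((840,980,3),np.uint8);o[:420,:560]=im;o[:420,560:]=cv2.resize(s[110:320,200:410],(420,420),interpolation=2);o[420:,:560]=cv2.resize(t[130:340,110:390],(560,420),interpolation=2)
cv2.imwrite("pics/l1.png",cv2.resize(cv2.convertScaleAbs(o,alpha=1.3,beta=15),None,fx=.71,fy=.71))
E
```

```text
t 19.3 pos [0.4866 0.1851 0.2686] yang -100.31 F [-0.2  0.4 -6.4] op 0.325
rotvec [ 0.04  0.13 -0.01] shift(now axes) [0.07 0.1  2.86] shift(final axes) [0.06 0.1  2.86]
[-0.02126003  0.22393897 -0.01752364]
```

View pics/l1.png

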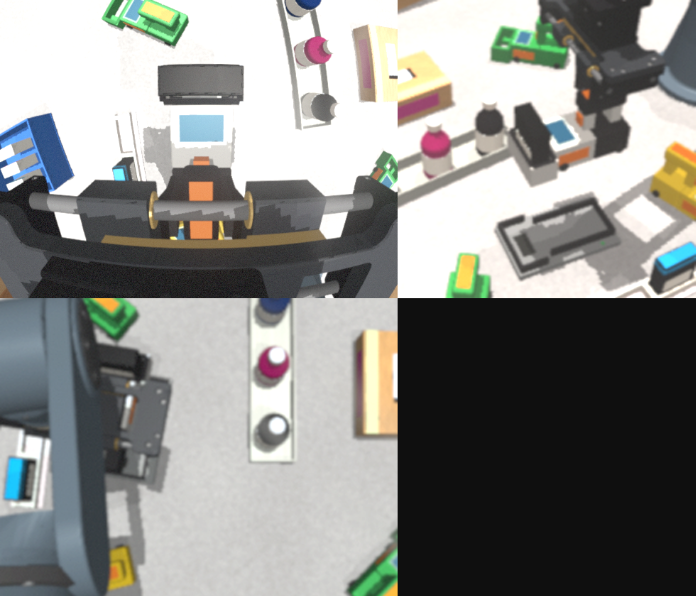

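Coder is lifted with the cartridge in place, clear of the dock; the cyan cartridge and bottles are undisturbed. Carrying across (underside ≈0.20 m, bottles 0.125).

send_rows:
  moves:
    - [[0, 0, -1.7, 0, 0, 0, -1], [0, 0, -1.7, 0, 0, 0, -1], [0, 0, -1.7, 0, 0, 0, -1], [0, 0, -1.7, 0, 0, 0, -1], [0, 0, -1.6, 0, 0, 0, -1]]

```text
time_s: 19.95
position: [0.4877, 0.1853, 0.2695]
tcp_rot: [[1.0, -0.031, -0.0], [-0.031, -1.0, -0.0], [-0.0, 0.0, -1.0]]
force: [-0.6, -0.4, -5.8]
opening: 0.322
```

send_rows:
  moves:
    - [[0, 0, 0, 0, 1, 0, -1], [0, 0, 0, -0.1, 2, 0, -1], [0, 0, 0, -0.1, 3, 0, -1], [0, 0, 0, -0.1, 3.6, 0, -1], [0, 0, 0, -0.1, 3.6, 0, -1]]

```text
time_s: 20.45
position: [0.479, 0.0518, 0.2697]
tcp_rot: [[0.999, -0.032, 0.0], [-0.032, -0.999, -0.001], [0.0, 0.001, -1.0]]
force: [0.2, -0.0, -5.6]
opening: 0.321
```

send_rows:
  moves:
    - [[0, 0, 0, -0.1, 3.6, 0, -1], [0, 0, 0, -0.1, 3.6, 0, -1], [0, 0, 0, -0.1, 3.6, 0, -1], [0, 0, 0, -0.1, 3.6, 0, -1], [0, 0, 0, -0.1, 3.6, 0, -1]]

```text
time_s: 20.95
position: [0.4676, -0.1284, 0.2698]
tcp_rot: [[0.999, -0.034, 0.0], [-0.034, -0.999, -0.001], [0.0, 0.001, -1.0]]
force: [-0.2, 0.6, -5.1]
opening: 0.322
```

send_rows:
  moves:
    - [[0, 0, 0, -0.1, 3.6, 0, -1], [0, 0, 0, -0.1, 3.6, 0, -1], [0, 0, 0, 0, 3, 0, -1], [0, 0, 0, 0, 2, 0, -1], [0, 0, 0, 0, 1, 0, -1]]

```text
time_s: 21.45
position: [0.4614, -0.261, 0.2696]
tcp_rot: [[0.999, -0.036, 0.0], [-0.036, -0.999, -0.002], [0.0, 0.002, -1.0]]
force: [-0.2, -0.1, -4.6]
opening: 0.321
```

send_rows:
  moves:
    - [[0, 0, 0, 0, 0.2, 0, -1], [0, 0, 0, 0, 0, 1, -1], [0, 0, 0, 0, 0, 2, -1], [0, 0, 0, 0, 0, 2, -1], [0, 0, 0, 0, 0, 1, -1]]

```text
time_s: 21.95
position: [0.4605, -0.2574, 0.2073]
tcp_rot: [[0.999, -0.032, -0.004], [-0.032, -0.999, 0.004], [-0.004, -0.004, -1.0]]
force: [-1.7, -0.0, -5.3]
opening: 0.319
```

send_rows:
  moves:
    - [[0, 0, 0, 0, 0, 0, -1], [0, 0, 0, 0, 0, 0, -1], [0, 0, 0, 0, 0, 0, -1], [0, 0, 0, 0, 0, 0, -1], [0, 0, 0, 0, 0, 0, -1]]

```text
time_s: 22.45
position: [0.4621, -0.2604, 0.2103]
tcp_rot: [[0.999, -0.033, 0.001], [-0.033, -0.999, -0.001], [0.001, 0.001, -1.0]]
force: [-0.7, 0.4, -5.7]
opening: 0.321
```

```bash
python3 - <<'E'
from h import *
go([.4616,-.2606,.135],-91.9)
m=camera_model("wrist");np.savez("pics/w5.npz",**m);im=capture("wrist");s=capture("scene");t=capture("top")
cv2.imwrite("pics/w5.png",im);cv2.imwrite("pics/s5.png",s);cv2.imwrite("pics/t5.png",t)
o=np.zeros((840,1120,3),np.uint8);o[:420,:560]=im;o[:420,560:]=cv2.resize(s[90:216,140:308],(560,420),interpolation=2);o[420:,:560]=cv2.resize(t[120:260,320:507],(560,420),interpolation=2)
o[420:,560:]=cv2.resize(im[20:230,140:420],(560,420),interpolation=2)
cv2.imwrite("pics/l2.png",cv2.resize(cv2.convertScaleAbs(o,alpha=1.2,beta=15),None,fx=.71,fy=.71))
E
```

```text
t 22.45 pos [ 0.4621 -0.2604  0.2103] yang -91.92 F [-0.7  0.4 -5.7] op 0.321
rotvec [ 0.05 -0.06 -0.02] shift(now axes) [-0.06  0.01  7.53] shift(final axes) [-0.05  0.02  7.53]
```

View pics/l2.png

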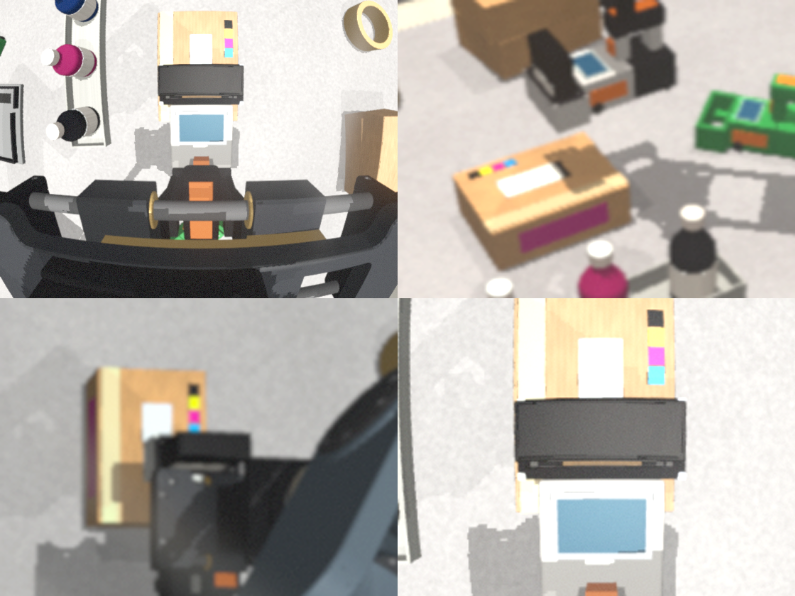

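Coder hovers over the carton, heading along the panel, bottles upright. Lowering slowly.

send_rows:
  moves:
    - [[0, 0, 0, -0.05, 0, 1, -1], [0, 0, 0, 0, 0, 1.5, -1], [0, 0, 0, 0, 0, 1.5, -1], [0, 0, 0, 0, 0, 1, -1], [0, 0, 0, 0, 0, 0.5, -1]]

```text
time_s: 23.1
position: [0.4606, -0.2596, 0.1531]
tcp_rot: [[0.999, -0.034, -0.002], [-0.034, -0.999, 0.002], [-0.002, -0.002, -1.0]]
force: [0.6, 0.3, -4.8]
opening: 0.323
```

send_rows:
  moves:
    - [[0, 0, 0, 0, 0, 0.4, -1], [0, 0, 0, 0, 0, 0.3, -1], [0, 0, 0, 0, 0, 0.2, -1], [0, 0, 0, 0, 0, 0, -1], [0, 0, 0, 0, 0, 0, -1]]

```text
time_s: 23.6
position: [0.4615, -0.2603, 0.1459]
tcp_rot: [[0.999, -0.033, 0.0], [-0.033, -0.999, -0.0], [0.001, 0.0, -1.0]]
force: [0.5, 0.3, -5.3]
opening: 0.319
```

```bash
python3 - <<'E'
from h import *
go([.4616,-.2606,.135],-91.9)
st=readout.read_state();p=np.array(st["position"]);a=np.radians(-2.0)
m=camera_model("wrist");im=capture("wrist");s=capture("scene");ms=camera_model("scene");t=capture("top");mt=camera_model("top")
cv2.imwrite("pics/w6.png",im);cv2.imwrite("pics/s6.png",s);cv2.imwrite("pics/t6.png",t)
f=np.array([np.cos(a),np.sin(a),0]);l=np.array([-f[1],f[0],0]);N=p+.0835*f-.0669*np.array([0,0,1]);print("nozzle",N,"bar err",N-[.545,-.2635,.058])
k=4
def draw(img,c,mm,x0,y0):
    for pts in ([(12,33,84),(12,-33,84),(-12,-33,84),(-12,33,84)],[(20,41,39),(20,-41,39),(20,-41,3),(20,41,3)]):
        q=[((proj(c,N+(x*f+y*l+[0,0,z])/1000,mm)-[x0-.5,y0-.5])*k).astype(int) for x,y,z in pts]
        cv2.polylines(img,[np.array(q)],True,(0,255,0),1)
    q=[((proj(c,np.array([.545,-.2635,.058])+(x*f+y*l)/1000,mm)-[x0-.5,y0-.5])*k).astype(int) for x,y in((4,16),(4,-16),(-4,-16),(-4,16))]
    cv2.polylines(img,[np.array(q)],True,(0,0,255),1)
W=cv2.resize(im[50:175,200:370],None,fx=k,fy=k,interpolation=2);draw(W,"wrist",m,200,50)
S=cv2.resize(s[115:215,145:295],None,fx=k,fy=k,interpolation=2);draw(S,"scene",ms,145,115)
o=np.zeros((910,690,3),np.uint8);o[:500,:680]=W;o[505:905,:600]=S
cv2.imwrite("pics/f.png",cv2.resize(cv2.convertScaleAbs(o,alpha=1.3,beta=15),None,fx=.658,fy=.658))
E
```

```text
t 23.6 pos [ 0.4615 -0.2603  0.1459] yang -91.91 F [ 0.5  0.3 -5.3] op 0.319
rotvec [ 0.03 -0.03 -0.01] shift(now axes) [0.01 0.03 1.09] shift(final axes) [0.01 0.03 1.09]
nozzle [ 0.54494219 -0.26317864  0.07896316] bar err [-5.78126165e-05  3.21361226e-04  2.09631612e-02]
```

View pics/f.png

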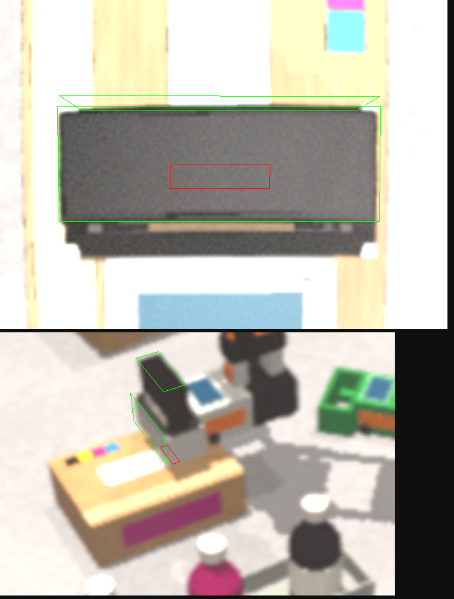

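The overlay (predicted level coder, green) matches the real cartridge top within ≈1 px in the wrist view and sits well in the scene view; bar outline (red) lies under the nozzle. I'll check pitch with the rear bay screws numerically, against the docked picture.

```bash
python3 - <<'E'
from h import *
m6=camera_model("wrist");p=np.array(readout.read_state()["position"])
def feats(im,m,N,h):
    a=np.radians(h);f=np.array([np.cos(a),np.sin(a),0]);l=np.array([-f[1],f[0],0])
    out=[]
    for y in(39,-39):
        q=proj("wrist",N+(-17.5*f+y*l+[0,0,39])/1000,m);u=q.round().astype(int)
        g=im[u[1]-6:u[1]+7,u[0]-6:u[0]+7].min(2);n,L,st,c=cv2.connectedComponentsWithStats((g>150).astype(np.uint8))
        print("pred",q.round(1),[(np.round(c[i]+u-6,1).tolist(),int(st[i,4])) for i in range(1,n)])
    # blue screen extent
    h_=cv2.cvtColor(im,cv2.COLOR_BGR2HSV);mk=((h_[...,0]>90)&(h_[...,0]<125)&(h_[...,1]>60)).astype(np.uint8)
    u=proj("wrist",N+(-45*f+[0,0,50])/1000,m).astype(int);sub=np.zeros_like(mk);sub[u[1]-45:u[1]+60,u[0]-60:u[0]+60]=mk[u[1]-45:u[1]+60,u[0]-60:u[0]+60]
    n,L,st,c=cv2.connectedComponentsWithStats(sub);i=1+np.argmax(st[1:,4]);ys,xs=np.nonzero(L==i)
    o=np.array([at_z("wrist",q,N[2]+.05,m)-N for q in((xs.min(),c[i][1]),(xs.max()+1,c[i][1]),(c[i][0],ys.min()),(c[i][0],ys.max()+1))])*1000
    print("screen fwd/lat at z50",np.round(o@f,1),np.round(o@l,1),st[i])
    # cartridge top: dark extents
    return f,l
im4=cv2.imread("pics/w4.png");m4=dict(np.load("pics/w4.npz"));feats(im4,m4,np.array([.5697,.169,.012]),-10.4)
a=np.radians(-2);N=p+np.array([.0835*np.cos(a),.0835*np.sin(a),-.0669]);feats(cv2.imread("pics/w6.png"),m6,N,-2.0)
E
```

```text
pred [242.  136.4] [([240.9, 140.2], 34)]
pred [317.1 136.2] [([317.6, 140.0], 55)]
screen fwd/lat at z50 [-42.2 -42.3 -30.4 -55.9] [ 19.7 -20.8  -0.1  -0.1] [260 149  40  25 957]
pred [225.5 140.2] [([223.0, 141.6], 74)]
pred [340.1 140.3] [([346.0, 141.5], 2), ([340.3, 144.2], 30), ([346.0, 146.0], 1)]
screen fwd/lat at z50 [-43.4 -43.4 -31.7 -56.3] [ 19.5 -21.1  -0.3  -0.4] [ 253  162   62   37 2270]
```

Screen size and place relative to the tool agree with the docked picture (40.6 vs 40.5 mm wide, ≈1 mm rearward) — no droop or slip. Final 11 mm down.

send_rows:
  moves:
    - [[0, 0, 0, 0.06, 0, 0.3, -1], [0, 0, 0, 0, 0, 0.3, -1], [0, 0, 0, 0, 0, 0.3, -1], [0, 0, 0, 0, 0, 0.1, -1], [0, 0, 0, 0, 0, 0.05, -1]]

```text
time_s: 24.25
position: [0.4617, -0.26, 0.1347]
tcp_rot: [[0.999, -0.033, -0.0], [-0.033, -0.999, 0.0], [-0.0, -0.0, -1.0]]
force: [0.4, 0.8, -6.2]
opening: 0.322
```

send_rows:
  moves:
    - [[0, 0, 0, 0, 0, 0, -1], [0, 0, 0, 0, 0, 0, -1], [0, 0, 0, 0, 0, 0, -1], [0, 0, 0, 0, 0, 0, -1], [0, 0, 0, 0, 0, 0, -1]]

```text
time_s: 24.75
position: [0.4619, -0.2602, 0.1351]
tcp_rot: [[0.999, -0.033, 0.0], [-0.033, -0.999, -0.0], [0.0, 0.0, -1.0]]
force: [0.9, 1.1, -5.6]
opening: 0.325
```

```bash
python3 - <<'E'
from h import *
go([.4622,-.2606,.135],-91.9)
s=capture("scene");ms=camera_model("scene")
h=cv2.cvtColor(s,cv2.COLOR_BGR2HSV);w=((h[...,1]<40)&(h[...,2]>200)).astype(np.uint8);w2=np.zeros_like(w);w2[150:185,165:225]=w[150:185,165:225]
n,l,st,c=cv2.connectedComponentsWithStats(w2)
print([(st[i].tolist(),np.round(at_z("scene",c[i],.058),3).tolist()) for i in range(1,n) if st[i,4]>30])
s0=cv2.imread("pics/s.png")
# carton left part, magenta label, bottles: difference to start
for nme,(x0,y0,x1,y1) in {"carton far end+label":(160,180,200,205),"dark+mag bottles":(165,195,245,250)}.items():
  A,B=(cv2.cvtColor(i[y0:y1,x0:x1],6).astype(np.float32) for i in(s0,s));print(nme,cv2.phaseCorrelate(A,B))
for n_ in("bottle1","cart_cyan_center","carton"):
  print(n_,[(round(float(d["p"]),2),np.round(d["location"],3).tolist()) for d in spot_in("scene",n_)[:3]])
E
```

```text
t 24.75 pos [ 0.4619 -0.2602  0.1351] yang -91.91 F [ 0.9  1.1 -5.6] op 0.325
rotvec [ 0.01 -0.01 -0.01] shift(now axes) [0.03 0.04 0.01] shift(final axes) [0.03 0.04 0.01]
[([182, 160, 24, 13, 162], [0.591, -0.265, 0.058])]
carton far end+label ((0.010057915683482577, 0.5067989540353803), 1.014803789615631)
dark+mag bottles ((-0.03115616146832423, -0.025487846068848796), 1.0079400247335435)
bottle1 [(0.92, [0.718, -0.038, 0.073]), (0.82, [0.613, -0.036, 0.073]), (0.81, [0.509, -0.033, 0.078])]
cart_cyan_center [(0.79, [0.436, 0.354, 0.07])]
carton [(0.69, [0.602, -0.216, 0.058])]
```

```bash
python3 -c "
from h import *
print(bot.hand_in())"
```

```text
the job is handed in; nothing more can be done
None
```

The black cartridge is fully home in the coder's bay. The coder is held level over the carton's start bar, and the job is handed in at about 25 s of the 67 s allowed.

- **Cartridge:** It met a hard stop at 22 N, with the TCP at z = 0.0644 m against the 0.0646 m predicted for fully home.
- **Carry:** I gripped the handle about 18 mm ahead of its centre, to keep the grip close to the centre of mass. The underside passed at about 0.20 m, well above the 0.125 m bottle tops.
- **Final pose:** By calculation, the nozzle is within about 1 mm of the start bar's centre and about 10 mm above the carton. The coder's heading matches the panel's −2° yaw. The force on the tool was only the coder's weight, so there is no contact with the carton.
- **Level and slip:** The coder's screen appeared the same size relative to the tool as when docked, so I saw no droop. It sat about 1 mm further back, and I corrected for that.
- **Bystanders:** The bottles did not shift in the scene picture. The carton patch shifted 0.5 px vertically, which I put down to the changed shadow. The network put the cyan cartridge within a few mm of its starting place.
- **Disagreements:** The bay screws did not fit my assumed positions for them in the docked and the held picture. I ignored them and used the screen to judge pitch. The overhead and scene cameras differed by 3–8 mm on most features and by nearly 2 cm on the bay, so I relied on close-up wrist views for the positions that mattered.

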